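# Load the processor board and present the heavier heatsink

## Task

Slide the green processor board (it has a black grip block at its rear end) into the slot of the test fixture until it is fully home against the stop. Then lift the heatsink on the left half of the blue mat (left as seen from the robot) a few centimetres, set it down again where it stood, then lift the one on the right as high, to feel which is the heavier, copper-cored one; the lighter one must end standing back where it was. Finish while still holding the heavier heatsink level, centred about 5 cm above the chip on the loaded board and touching neither board nor fixture, ready to be fitted; leave everything else on the bench where it is.

Things in the scene. Friction and masses are not known exactly. Their poses are not given: they have to be found in the camera images.
- board_mid (a point): Green processor board in its carrier, 80 mm wide (its x) by 100 mm long (its y), 8 mm thick, about 0.2 kg, lying flat on the table. The point is the centre of the slab, half-way up; +y is the end that goes into the slot first
- board_grip (a point): Point to grasp on the board's black grip block, on the board's centre line 36 mm behind the board's centre (-y), 30 mm above the board's underside. The block is 16 mm (board x) by 20 mm (board y) and rises 32 mm from the board's upper face (its top is 40 mm above the table). Same axes as the board
- chip_top (a point): Centre of the top of the square 34 mm metal chip on the board, on the board's centre line 12 mm ahead (+y) of the board's centre, 11 mm above the board's underside
- slot_home (a point): Where board_mid lies, with the board's axes along these axes, when the board is fully home in the fixed test fixture, its front edge against the blue stop bar. The slot runs along +y at table level, open on top between two aluminium rails 16 mm high and 82.4 mm apart; blue lips reach over the board's long edges (underside 10.8 mm above the table). The board slides in along the table
- slot_mouth (a point): Middle of the outer end of the slot's flared mouth, 77 mm before slot_home (-y), 4 mm above the table, same axes. The mouth is about 109 mm wide here and narrows over 27 mm to the 82.4 mm between the rails
- mat_mid (a point): Centre of the top of a fixed flat blue mat, 130 (x) by 230 (y) mm and 4 mm thick, with a white line across its middle; a grey square on its left half (+y, left as seen from the robot) and one on its right half (-y), centres 60 mm from this point, with one heatsink standing on each
- heatsink_a_mid (a point): One of two finned grey heatsinks that look alike, 50 x 50 mm and 38 mm tall, to grasp on two opposite sides; the point is its very centre, 19 mm above its underside, z up. One of the two is at least 120 g heavier than the other (both under 550 g); which half of the mat holds the heavier one changes from start to start and cannot be seen
- heatsink_b_mid (a point): One of two finned grey heatsinks that look alike, 50 x 50 mm and 38 mm tall, to grasp on two opposite sides; the point is its very centre, 19 mm above its underside, z up. One of the two is at least 120 g heavier than the other (both under 550 g); which half of the mat holds the heavier one changes from start to start and cannot be seen
- paste_jar: Bystander, to be left alone: white-capped jar, 34 mm across, 45 mm tall. Origin at the centre of its underside
- screw_tin: Bystander, to be left alone: open steel bowl, 70 mm across, 30 mm tall. Origin at the centre of its underside
- fan: Bystander, to be left alone: black 80 x 80 x 25 mm cooling fan lying flat. Origin at the centre of its underside
- solder_spool: Bystander, to be left alone: orange spool, 56 mm across, 38 mm tall. Origin at the centre of its underside
- part_box: Bystander, to be left alone: cardboard box 60 x 100 x 45 mm. Origin at the centre of its underside
- memory_stick: Bystander, to be left alone: green memory stick 31 x 133 x 5 mm, lying flat. Origin at the centre of its underside
Not all that is in view belongs to the job. What is shaped like the part that bears heatsink_b_mid but purple is not meant.

How it is judged:
By the outcome, as a careful person would: the job done as asked, in the order asked, and still so for the second after the job is handed in, while the arm keeps its last pose, push and grip.
It also fails if it takes over 72 s, if anything falls off the work surface, if the arm or the gripper's body presses on something with over 40 N, if the wrist force passes 120 N, or if a joint passes its speed limit or range.

## Robot

A 6-joint arm with a two-finger parallel gripper is mounted at the origin on the work surface. World frame = base frame: x ahead of the robot, y to its left, z up, the work surface at z = 0. Lengths are in m, angles in rad, forces in N, time in s.
With the tool pointing down it reaches from about 0.275 to 0.825 m from the base axis. Payload 5.2 kg.
Tool frame: the origin (TCP) lies between the finger pads; the fingertips stand 25 mm ahead of it and the grasp point (between the pads) lies 6 mm ahead of it; z points along the fingers, y is the direction in which the jaws open and shut (so a half turn about z gives the same grasp; the last joint's range is limited). The gripper opens to 93 mm and grips with 3 to 60 N. Pads are 15 mm wide; open, the fingers measure 128 mm over their backs; the gripper's body (75 mm by 188 mm) begins 65 mm behind the grasp point.
Start: joints at [0.923, 0.259, 1.535, -0, 1.348, -0.203], TCP at [0.237, 0.496, 0.244] pointing down, gripper open.
Joint ranges: [-3.14, 3.14], [-0.91, 2.08], [0.19, 2.58], [-1.22, 4.36], [0.22, 2.71], [-3.12, 3.12]. Speed limits (rad/s): [2.57, 2.57, 3.14, 3.14, 3.14, 3.14].

## Interface

Orientations are given as a unit quaternion [x, y, z, w].
In Python, from cell import get_state, grab_frame, job_done gives the robot as it stands.
- The arm moves only by the tool move_arm, never from a script. Its argument "plan" is a list that holds one entry, the list of rows, each a list of 7 numbers: the turn, a rotation vector about the tool's x, y, z in degrees, then the shift along the tool's x, y, z in cm, then the gripper command: -1 is fully open, 1 is shut, values between are in proportion. In form: [[[wx, wy, wz, dx, dy, dz, jaw], ...]]. A call has 1 to 12 rows; each row shifts and turns the commanded pose from where the row before left it, along the tool's axes as they then stand; what a row does not reach is not made up. A row lasts 1/8 s, in which the tool goes at most 62.5 mm and 10.7 degrees, less where a joint would pass 70% of its speed; a pose out of reach is approached as far as the arm can. A call with a gripper value outside its range is refused whole. The fingers move at their own pace and stop on an object; "newtons" is the grip in N (left out, the last holds). Time passes only in rows, so rows that do not move let the fingers close. It gives the time, the measured TCP pose, the force and the opening at its end, in the units of the state.
- get_state(): the state, without advancing time (a new reading comes with each control period).
- grab_frame(name): name is "side" or "top" or "wrist"; returns a dict with "frame" (400x640x3 uint8, red, green, blue), "intrinsics" (3x3 intrinsics, pixels), "view" (4x4, takes a point from world to camera coordinates); the wrist camera has in their place "T_tool_cam" (4x4, takes a point from camera to tool coordinates, whose origin is the TCP and whose axes are the flange's). Camera axes: x right, y down, z forward; pixel columns grow to the right and rows downward; lengths in m; the calibration is good to about 2 mm. A picture is of the moment at which its call begins: read the wrist's pose just before it. There is no depth.
- job_done(): hands the job in, once; it reports no verdict.
The state is a dict: "time": time; "joint_pos": joint angles; "qd": joint speeds; "joint_torque": joint torques, N m; "position": TCP position; "tcp_rot": TCP orientation; "ft_force": force on the tool from outside, world axes, zero at the start; "ft_torque": the same for the moment, N m; "opening": finger opening in m.
Only numpy, scipy, OpenCV 4.12 (cv2) and the standard library are available. Lean on these libraries where they do the work, as an engineer would, in place of code of your own. Each camera call takes 0.05 s, during which the arm holds its last target. There are 200 camera calls.

## Working session

There is one attempt and no reset: what is moved stays moved. The work goes in short steps, Python scripts to look and compute and a tool call to move; the robot and the scene stay as the last step left them, time stands still between calls to the robot, and variables do not carry over. Pictures are saved under pics/ and viewed, about 8 in all and at most 12, crops included, and the job is handed in when it is done.

Besides the shell and the picture viewer there is one more tool, called as name(argument=value, ...) on one line, values as JSON. move_arm: Moves the arm, as the interface text tells. Its arguments: {"type":"object","properties":{"plan":{"type":"array"},"newtons":{"type":"number"}},"required":["plan"]}

```bash
mkdir -p pics; cat > h.py <<'E'
import numpy as np, cv2
from cell import get_state, grab_frame, job_done
from scipy.spatial.transform import Rotation as R
def cam(name):
    s=get_state(); f=grab_frame(name); K=np.array(f["intrinsics"])
    if name=="wrist":
        T=np.eye(4); T[:3,:3]=R.from_quat(s["tcp_rot"]).as_matrix(); T[:3,3]=s["position"]
        V=np.linalg.inv(T@np.array(f["T_tool_cam"]))
    else: V=np.array(f["view"])
    return f["frame"],K,V
def save(name,fn,crop=None,scale=1):
    im,K,V=cam(name); np.savez("pics/"+fn+".npz",im=im,K=K,V=V)
    o=im[:,:,::-1]
    if crop: o=o[crop[1]:crop[3],crop[0]:crop[2]]
    cv2.imwrite("pics/"+fn+".png",cv2.resize(o,None,fx=scale,fy=scale)); return im,K,V
def load(fn): d=np.load("pics/"+fn+".npz"); return d["im"],d["K"],d["V"]
def px2w(u,v,z,K,V):
    C=np.linalg.inv(V); d=C[:3,:3]@np.linalg.solve(K,[u,v,1.]); o=C[:3,3]
    return o+d*(z-o[2])/d[2]
def w2px(p,K,V):
    q=K@(V@np.append(p,1))[:3]; return q[:2]/q[2]
E
python3 - <<'E'
from h import *
a,K,V=save("top","top0",None,1.25); print(np.linalg.inv(V)[:3]); print(K)
save("side","side0")
s=get_state(); print(s)
E
```

```text
[[-0.01557917 -0.99916767  0.03769962  0.48594139]
 [-0.99971052  0.01625686  0.01773691  0.01756199]
 [-0.01833502 -0.03741238 -0.99913169  0.84520373]]
[[366.3434709    0.         325.22097907]
 [  0.         366.3434709  195.88388509]
 [  0.           0.           1.        ]]
{'time': 0.1, 'joint_pos': array([ 9.23211328e-01,  2.59268000e-01,  1.53593078e+00, -3.51359401e-05,
        1.34802518e+00, -2.02786822e-01]), 'qd': array([ 0.000104  , -0.00107098, -0.00232003,  0.00081639, -0.00117171,
       -0.00086416]), 'joint_torque': array([ 1.33677528e-03, -4.38207936e+01, -2.84646928e+01,  7.20954733e-02,
        3.61107860e-02, -5.68926009e-05]), 'position': array([0.23636169, 0.49613078, 0.24291916]), 'tcp_rot': array([ 2.20566384e-01,  9.75371624e-01, -7.50098354e-04, -3.20844870e-04]), 'ft_force': array([ 0.300694  , -0.24729294, -0.28154474]), 'ft_torque': array([ 0.00481733,  0.06787249, -0.0395776 ]), 'opening': 0.09317207678740054}
```

View pics/top0.png

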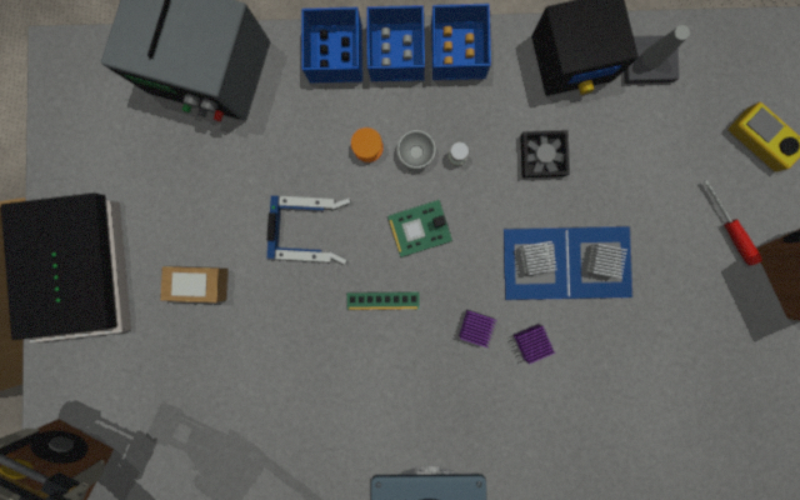

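View pics/side0.png

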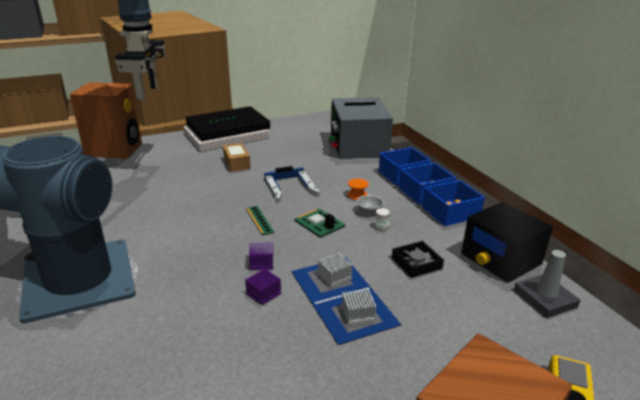

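The top view (shown at 1.25×) puts the fixture at (300,228), with its mouth to the right (-y) and stop bar at (273,228). The green board is at (420,228) with its black block at (438,222). The mat is at (568,263), with grey heatsinks at (536,259) on the left and (604,261) on the right.

Look-alikes:
- The green memory stick at (383,300) could pass for the board, but it has no grip block.
- The purple heatsinks at (477,328) and (534,343) are not meant.

I'll check the choice in one close crop.

```bash
python3 - <<'E'
from h import *
im,K,V=load("top0")
a=im[150:250,205:365,::-1]; b=im[175:245,395:515,::-1]
a=cv2.resize(a,(800,500),interpolation=cv2.INTER_CUBIC)
cv2.imwrite("pics/c0.png",cv2.convertScaleAbs(a,alpha=1.5))
g=cv2.cvtColor(im,cv2.COLOR_RGB2HSV)
def rect(m,n,z):
    c=max(cv2.findContours(m.astype(np.uint8),0,2)[0],key=cv2.contourArea)
    r=cv2.boxPoints(cv2.minAreaRect(c)); print(n,cv2.minAreaRect(c)); print(np.array([px2w(u,v,z,K,V) for u,v in r]).round(4).tolist(), px2w(*r.mean(0),z,K,V).round(4))
sub=np.zeros(im.shape[:2],bool); sub[155:210,305:368]=1
rect(((g[...,0]>35)&(g[...,0]<90)&(g[...,1]>80)&sub),"green",0.008)
sub[:]=0; sub[175:245,395:515]=1
mat=(g[...,0]>95)&(g[...,0]<125)&(g[...,1]>120)&sub
rect(cv2.morphologyEx(mat.astype(np.uint8),3,np.ones((9,9))),"mat",0.004)
E
```

```text
green ((335.6086730957031, 182.3936309814453), (33.967018127441406, 42.331268310546875), 72.18110656738281)
[[0.5713, 0.0659, 0.008], [0.5995, -0.027, 0.008], [0.5249, -0.0493, 0.008], [0.4968, 0.0432, 0.008]] [0.548  0.0082 0.008 ]
mat ((453.668212890625, 210.241455078125), (55.80470275878906, 100.6116943359375), 88.83085632324219)
[[0.5435, -0.1458, 0.004], [0.5443, -0.3745, 0.004], [0.4175, -0.3728, 0.004], [0.4161, -0.1454, 0.004]] [ 0.4802 -0.2599  0.004 ]
```

View pics/c0.png

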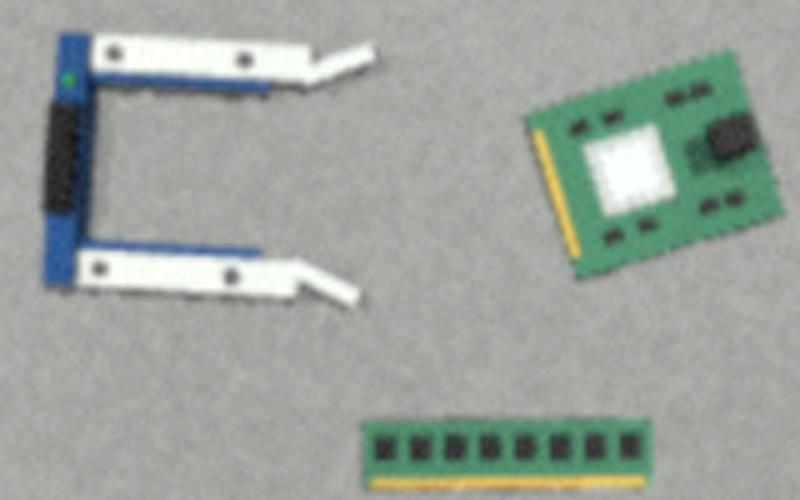

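The crop confirms the choice. At 5×, the fixture mouth tips are at (375,50) and (357,298). The board is at (655,165) with the gold front edge facing the slot and the grip block at (733,137), yawed about 17°. The measured board size is 97×78 mm, which agrees with the given 100×80. I'm moving above the board.

move_arm(plan=[[[0, 0, 0, -4.69, -3.03, 0, -1], [0, 0, 0, -4.69, -3.03, 0, -1], [0, 0, 0, -4.69, -3.03, 0, -1], [0, 0, 0, -4.69, -3.03, 0, -1], [0, 0, 0, -4.69, -3.03, 0, -1], [0, 0, 0, -4.69, -3.03, 0, -1], [0, 0, 0, -4.69, -3.03, 0, -1], [0, 0, 0, -4.69, -3.03, 0, -1], [0, 0, 0, -4.69, -3.03, 0, -1], [0, 0, 0, -4.69, -3.03, 0, -1], [0, 0, 0, -4.69, -3.03, 0, -1]]])

```text
time: 1.48
position: [0.5594, -0.028, 0.2433]
tcp_rot: [0.221, 0.975, 0.0, -0.0]
ft_force: [1.0, 0.6, 0.3]
opening: 0.093
```

move_arm(plan=[[[0, 0, 9.5, 0, 0, 0, -1], [0, 0, 9.5, 0, 0, 0, -1], [0, 0, 9.5, 0, 0, 0, -1], [0, 0, 9.5, 0, 0, 0, -1], [0, 0, 9.6, 0, 0, 0, -1], [0, 0, 0, 0, 0, 0, -1], [0, 0, 0, 0, 0, 0, -1]]])

```text
time: 2.35
position: [0.5588, -0.0263, 0.2434]
tcp_rot: [0.594, 0.804, -0.0, -0.0]
ft_force: [0.8, -0.4, 0.5]
opening: 0.0932
```

```bash
python3 - <<'E'
from h import *
s=get_state();print(s["position"],s["tcp_rot"],s["joint_pos"].round(3),s["ft_force"])
im,K,V=save("wrist","w1",None,1.25)
M=np.linalg.inv(V);print(M.round(3))
E
```

```text
[ 0.55877745 -0.02631367  0.24338735] [ 5.94138673e-01  8.04362573e-01 -1.20167651e-04 -2.72199731e-04] [-0.246  0.276  1.512 -0.     1.354 -0.545] [ 0.82894541 -0.42419089  0.52622909]
[[ 0.956  0.281  0.087  0.534]
 [ 0.294 -0.912 -0.285  0.054]
 [-0.001  0.298 -0.955  0.385]
 [ 0.     0.     0.     1.   ]]
```

View pics/w1.png

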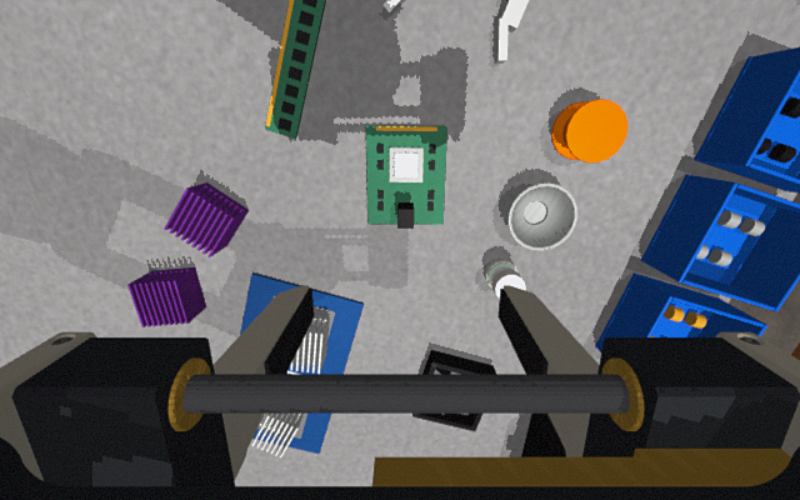

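The wrist view (1.25×) shows the board at (405,175) with its rear corners at (366,224) and (445,224), the block at (405,215), and the tin at (543,215) beside the jaw path. I'll refine the board pose and estimate the fixture from the top view.

```bash
python3 - <<'E'
from h import *
im,K,V=load("w1")
g=cv2.cvtColor(im,cv2.COLOR_RGB2HSV)
m=(g[...,0]>40)&(g[...,0]<90)&(g[...,1]>90); m[:,:285]=0; m[:,365:]=0; m[:90]=0;m[190:]=0
c=max(cv2.findContours(m.astype(np.uint8),0,2)[0],key=cv2.contourArea)
P=np.array([px2w(u+.0,v,.008,K,V)[:2] for u,v in c[:,0]],np.float32)
r=cv2.minAreaRect(P*1000);print(r, (cv2.boxPoints(r)).round(1).tolist())
k=(im.max(2)<45); k[:160]=0;k[190:]=0;k[:,:310]=0;k[:,340:]=0
ys,xs=np.nonzero(k);print("block px",xs.min(),xs.max(),ys.min(),ys.max())
print([px2w(u,v,.04,K,V).round(4) for u,v in [(xs.min(),ys.min()),(xs.max()+1,ys.min())]])
# chip
w=(im.min(2)>170);w[:110]=0;w[150:]=0;w[:,:305]=0;w[:,:][:,345:]=0
ys,xs=np.nonzero(w);print("chip",px2w(xs.mean()+.5,ys.mean()+.5,.011,K,V).round(4))
im,K,V=load("top0"); f=lambda u,v,z:px2w(205+u/5-.4,150+v/5-.4,z,K,V).round(4)
for n,u,v,z in [("mouthT",375,50,.016),("mouthB",357,298,.016),("railinT",312,85,.016),("railinB",298,262,.016),("outT0",92,33,.016),("outT1",310,45,.016),("outB0",78,288,.016),("outB1",293,298,.016),("lipT",270,95,.0125),("lipB",262,248,.0125),("stopT",95,90,.016),("stopB",80,240,.016)]: print(n,f(u,v,z))
for n,u,v,z in [("tin",416,150,.03),("jar",459,152,.045),("spool",366,145,.038),("fan",545,155,.025)]: print(n,px2w(u/1.25,v/1.25,z,K,V).round(3))
E
```

```text
((547.7902221679688, 7.760181427001953), (78.97700500488281, 98.99494171142578), 16.453920364379883) [[495.8999938964844, 44.0], [523.9000244140625, -50.900001525878906], [599.7000122070312, -28.5], [571.5999755859375, 66.4000015258789]]
block px 318 330 162 181
[array([ 0.5467, -0.0142,  0.04  ]), array([ 0.5614, -0.0097,  0.04  ])]
chip [0.5453 0.019  0.011 ]
mouthT [0.6017 0.135  0.016 ]
mouthB [0.4888 0.1444 0.016 ]
railinT [0.5862 0.1639 0.016 ]
railinB [0.5056 0.1711 0.016 ]
outT0 [0.6118 0.2646 0.016 ]
outT1 [0.6045 0.1647 0.016 ]
outB0 [0.4954 0.2716 0.016 ]
outB1 [0.4893 0.1735 0.016 ]
lipT [0.5823 0.1839 0.0125]
lipB [0.5123 0.1881 0.0125]
stopT [0.5856 0.2634 0.016 ]
stopB [0.5172 0.2706 0.016 ]
tin [0.687 0.012 0.03 ]
jar [ 0.678 -0.063  0.045]
spool [0.696 0.101 0.038]
fan [ 0.674 -0.219  0.025]
```

move_arm(plan=[[[0, 0, 0.6, 0, 0, 5, 0], [0, 0, 0, 0, 0, 5, 0], [0, 0, 0, 0, 0, 5, 0], [0, 0, 0, -0.05, 0, 4.0, 0], [0, 0, 0, 0, 0, 1.75, 0], [0, 0, 0, 0, 0, 0, 0], [0, 0, 0, 0, 0, 0, 0.9], [0, 0, 0, 0, 0, 0, 0.9], [0, 0, 0, 0, 0, 0, 0.9], [0, 0, 0, 0, 0, 0, 0.9]]], newtons=40)

```text
time: 3.65
position: [0.5591, -0.0269, 0.0365]
tcp_rot: [0.6, 0.8, -0.0, 0.0]
ft_force: [-0.7, -1.4, 2.4]
opening: 0.0155
```

```bash
python3 - <<'E'
from h import *
s=get_state();print(s["position"],s["tcp_rot"],s["opening"],s["ft_force"])
q=s["tcp_rot"];M=R.from_quat(q).as_matrix();print(M.round(3))
print(M.T@(np.array([.5386,.0441,s["position"][2]])-s["position"])*100, np.degrees(np.arctan2(M[1,1],M[0,1])))
E
```

```text
[ 0.55908766 -0.02688488  0.03645572] [ 5.99513648e-01  8.00364518e-01 -7.97006131e-06  1.56880128e-04] 0.015495266385563321 [-0.71206008 -1.42824317  2.44364831]
[[-0.281  0.96   0.   ]
 [ 0.96   0.281 -0.   ]
 [-0.     0.    -1.   ]]
[ 7.38817176e+00  2.97420273e-02 -1.92072542e-03] 16.329853895606178
```

move_arm(plan=[[[0, 0, 0, 0.6, 0, 0, 0.9], [0, 0, 0, 1.2, 0, 0, 0.9], [0, 0, 0, 1.4, 0, 0, 0.9], [0, 0, 0, 1.4, 0, 0, 0.9], [0, 0, 0, 1.4, 0, 0, 0.9], [0, 0, 0, 1.4, 0, 0, 0.9], [0, 0, 5, 0, 0, 0, 0.9], [0, 0, 5, 0, 0, 0, 0.9], [0, 0, 5, 0, 0, 0, 0.9], [0, 0, 5.2, 0, 0, 0, 0.9], [0, 0, 0, 0, 0, 0, 0.9]]])

```text
time: 5.03
position: [0.5379, 0.0455, 0.0364]
tcp_rot: [0.731, 0.682, 0.0, -0.0]
ft_force: [-0.8, 0.7, 5.9]
opening: 0.0163
```

```bash
python3 - <<'E'
from h import *
s=get_state();print(s["position"],s["tcp_rot"],s["opening"],s["ft_force"],s["joint_pos"].round(2))
save("wrist","w2",None,1.25)
im,K,V=save("top","t2")
a=im[140:250,195:355,::-1]; cv2.imwrite("pics/t2c.png",cv2.convertScaleAbs(cv2.resize(a,(800,550),interpolation=cv2.INTER_CUBIC),alpha=1.5))
E
```

```text
[0.5378706  0.04551332 0.03644034] [ 7.31021351e-01  6.82354393e-01  2.54397797e-04 -4.49812309e-04] 0.01630346367779509 [-0.83920589  0.68858922  5.85667941] [-0.12  0.47  1.8   0.    0.87 -0.05]
```

View pics/w2.png

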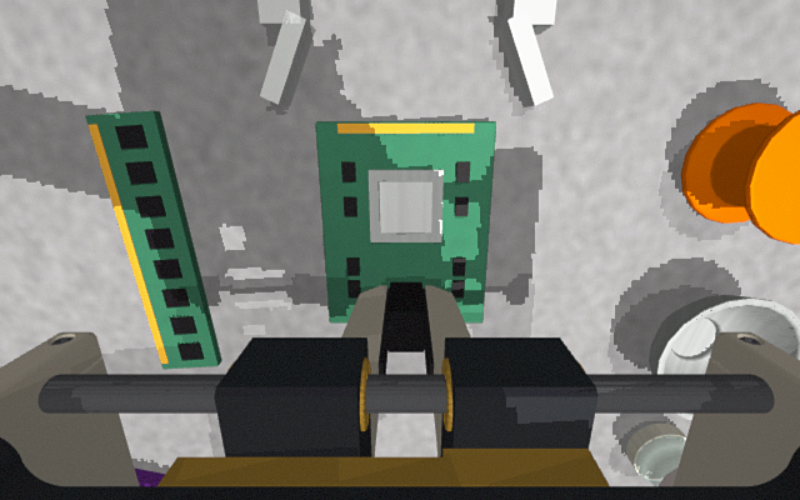

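Wrist view 2 (1.25×): the board is square to the slot, with its front edge from (317,122) to (496,122). The mouth tips are at (262,97)–(282,104) on the left and (533,105)–(553,97) on the right, with the rail kinks near (305,15) and (512,20). I'll work out the lateral and yaw error.

```bash
python3 - <<'E'
from h import *
im,K,V=load("w2"); s=get_state(); M=R.from_quat(s["tcp_rot"]).as_matrix(); p=s["position"]
t=lambda u,v,z:(M.T@(px2w(u/1.25,v/1.25,z,K,V)-p)*1000).round(1)[:2]
for n,u,v,z in [("fl",317,122,.008),("fr",496,122,.008),("chipL",369,170,.011),("chipR",443,170,.011),("tipL",262,97,.016),("tipR",553,97,.016),("kinkL",305,17,.016),("kinkR",512,20,.016),("railL top",260,24,.016),("railR",556,22,.016)]: print(n,t(u,v,z))
# slot axis in tool frame from top image fresh
im,K,V=load("t2")
g=cv2.cvtColor(im,cv2.COLOR_RGB2GRAY); w=(g>150).astype(np.uint8); w[:140]=0;w[225:]=0;w[:,:205]=0;w[:,275:]=0
for c in cv2.findContours(w,0,2)[0]:
    if cv2.contourArea(c)>60:
        # rail proper: cols<264
        cc=np.array([q for q in c[:,0] if q[0]<262])
        for nm,f in (("min",min),("max",max)):
            pts=[]
            for u in range(cc[:,0].min()+2,260):
                col=g[:,u].astype(float)
                v0,v1=cc[:,1].min()-3,cc[:,1].max()+4
                seg=col[v0:v1]; th=115
                idx=np.nonzero(seg>th)[0]
                if len(idx)==0: continue
                i=idx[0] if nm=="min" else idx[-1]; j=i-1 if nm=="min" else i+1
                if j<0 or j>=len(seg): continue
                v=v0+i+(j-i)*(seg[i]-th)/(seg[i]-seg[j])
                pts.append(px2w(u,v,.016,K,V)[:2])
            pts=np.array(pts); k=np.polyfit(pts[:,1],pts[:,0],1); print(nm,len(pts),"x at y=.2165",np.polyval(k,.2165).round(4),"yaw",-np.degrees(np.arctan(k[0])).round(2))
E
```

```text
fl [ 85.7 -39. ]
fr [85.7 39.7]
chipL [ 65.2 -16.5]
chipR [65.2 16.7]
tipL [ 95.4 -59.1]
tipR [95.3 60.6]
kinkL [124.4 -39. ]
kinkR [123.3  41.4]
railL top [122.  -56.8]
railR [122.6  58.6]
min 6 x at y=.2165 0.5109 yaw -2.72
max 4 x at y=.2165 0.5188 yaw 54.58Traceback (most recent call last):
  File "<stdin>", line 24, in <module>
IndexError: too many indices for array: array is 1-dimensional, but 2 were indexed
```

View pics/t2c.png

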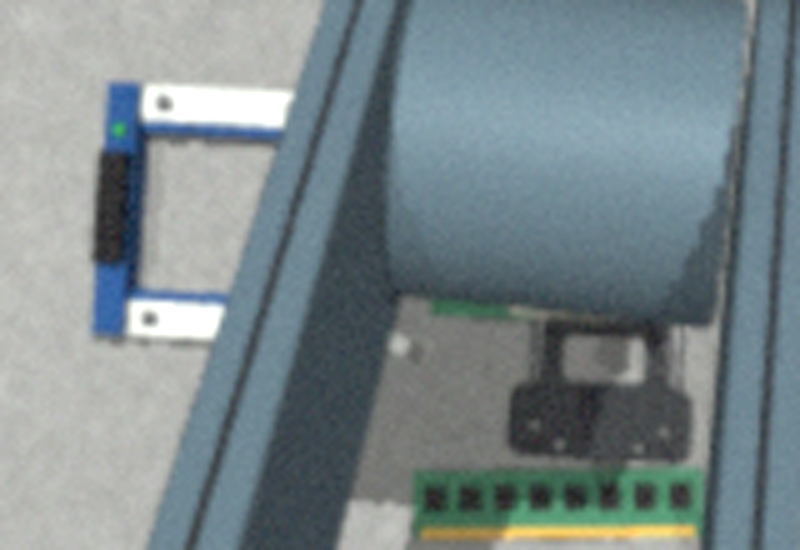

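move_arm(plan=[[[0, 0, 0, 0.8, 0.03, 0, 0.9], [0, 0, 0, 1.0, 0.03, 0, 0.9], [0, 0, 0, 1.0, 0, 0, 0.9], [0, 0, 0, 1.0, 0, 0, 0.9], [0, 0, 0, 0.8, 0, 0, 0.9], [0, 0, 0, 0.8, 0, 0, 0.9], [0, 0, 0, 0.8, 0, 0, 0.9], [0, 0, 0, 0, 0, 0, 0.9]]])

```text
time: 6.12
position: [0.5427, 0.105, 0.0365]
tcp_rot: [0.73, 0.683, -0.001, 0.001]
ft_force: [-1.7, -8.5, 6.6]
opening: 0.0156
```

```bash
python3 - <<'E'
from h import *
s=get_state(); print(s["position"],s["ft_force"],s["ft_torque"],s["opening"])
im,K,V=save("wrist","w3",None,1.25)
E
```

```text
[0.54273944 0.10500406 0.03646019] [-1.70945408 -8.53915777  6.57571624] [-1.36189099  0.1262971   0.07713411] 0.015613891462628324
```

View pics/w3.png

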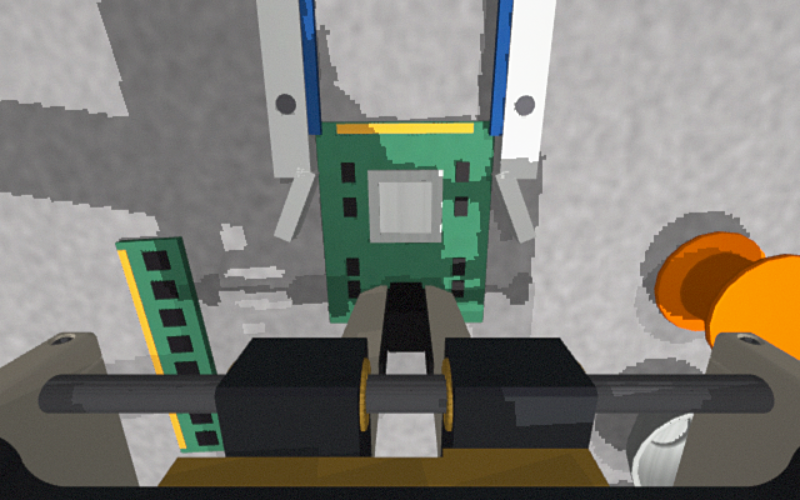

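Wrist view 3: the board's front edge (322–490,125) is between the rails and just under the lips, centred, and the side force is small. I'm continuing the push.

move_arm(plan=[[[0, 0, 0, 0.8, 0, 0, 0.9], [0, 0, 0, 1.0, 0, 0, 0.9], [0, 0, 0, 1.0, 0, 0, 0.9], [0, 0, 0, 1.0, 0, 0, 0.9], [0, 0, 0, 1.0, 0, 0, 0.9], [0, 0, 0, 1.0, 0, 0, 0.9], [0, 0, 0, 0.8, 0, 0, 0.9], [0, 0, 0, 0.2, 0, 0, 0.9], [0, 0, 0, 0, 0, 0, 0.9]]])

```text
time: 7.3
position: [0.5469, 0.171, 0.0366]
tcp_rot: [0.73, 0.683, -0.002, 0.001]
ft_force: [-1.6, -17.6, 9.8]
opening: 0.0158
```

move_arm(plan=[[[0, 0, 0, 0.2, 0, 0, 0.9], [0, 0, 0, 0.2, 0, 0, 0.9], [0, 0, 0, 0, 0, 0, 0.9]]])

```text
time: 7.68
position: [0.5471, 0.1743, 0.0366]
tcp_rot: [0.73, 0.683, -0.003, 0.002]
ft_force: [-2.4, -19.4, 10.5]
opening: 0.0161
```

move_arm(plan=[[[0, 0, 0, 0.2, 0, 0, 0.9], [0, 0, 0, 0.2, 0, 0, 0.9], [0, 0, 0, 0, 0, 0, 0.9]]])

```text
time: 8.05
position: [0.5473, 0.1782, 0.0366]
tcp_rot: [0.73, 0.683, -0.003, 0.002]
ft_force: [-1.6, -19.8, 11.0]
opening: 0.0155
```

move_arm(plan=[[[0, 0, 0, 0.2, 0, 0, 0.9], [0, 0, 0, 0, 0, 0, 0.9]]])

```text
time: 8.3
position: [0.5475, 0.1802, 0.0366]
tcp_rot: [0.73, 0.683, -0.003, 0.002]
ft_force: [-1.7, -19.8, 9.8]
opening: 0.0155
```

move_arm(plan=[[[0, 0, 0, 0.2, 0, 0, 0.9], [0, 0, 0, 0, 0, 0, 0.9]]])

```text
time: 8.55
position: [0.5475, 0.1819, 0.0366]
tcp_rot: [0.73, 0.683, -0.003, 0.002]
ft_force: [-3.0, -20.2, 10.6]
opening: 0.0155
```

move_arm(plan=[[[0, 0, 0, 0.15, 0, 0, 0.9], [0, 0, 0, 0, 0, 0, 0.9]]])

```text
time: 8.8
position: [0.5475, 0.1822, 0.0366]
tcp_rot: [0.73, 0.683, -0.004, 0.002]
ft_force: [-3.1, -25.9, 11.9]
opening: 0.0153
```

```bash
python3 - <<'E'
from h import *
s=get_state(); print(s["position"],s["ft_force"],s["ft_torque"],s["opening"])
im,K,V=save("wrist","w4",None,1.25)
E
```

```text
[0.5474793  0.18222926 0.03655256] [ -3.09618368 -25.85905323  11.90921246] [-4.11529789  0.40746699 -0.03419869] 0.015344920799742395
```

View pics/w4.png

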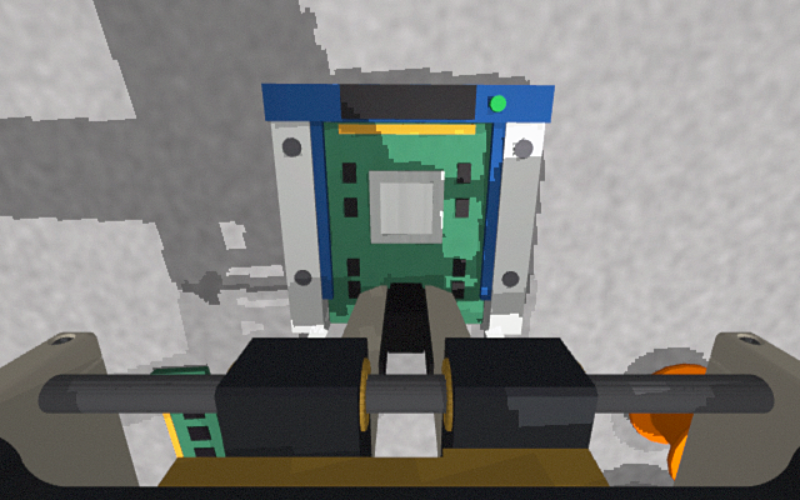

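Wrist view 4: the board's front edge (row 122) lies against the blue stop bar (rows 85–122). Motion stalled (0.3 mm for 1.5 mm commanded) while the push rose from 20 to 26 N. One small extra push, then I'll release narrowly and lift.

move_arm(plan=[[[0, 0, 0, 0.15, 0, 0, 0.9], [0, 0, 0, 0, 0, 0, 0.9]]])

```text
time: 9.1
position: [0.5475, 0.1826, 0.0365]
tcp_rot: [0.73, 0.683, -0.005, 0.003]
ft_force: [-3.4, -29.6, 12.8]
opening: 0.0155
```

move_arm(plan=[[[0, 0, 0, 0, 0, 0, 0.4], [0, 0, 0, 0, 0, 0, 0.4], [0, 0, 0, 0, 0, 0, 0.4], [0, 0, 0, 0, 0, -1, 0.4], [0, 0, 0, 0, 0, -3, 0.4], [0, 0, 0, 0, 0, -5, 0.4], [0, 0, 0, 0, 0, -6, 0.4], [0, 0, 0, 0, 0, -5, 0.4], [0, 0, 0, 0, 0, 0, 0.4]]])

```text
time: 10.22
position: [0.5511, 0.1896, 0.242]
tcp_rot: [0.73, 0.683, 0.004, 0.003]
ft_force: [0.6, 0.2, 0.1]
opening: 0.0276
```

```bash
python3 - <<'E'
from h import *
s=get_state(); print(s["position"],s["tcp_rot"],s["ft_force"],s["opening"])
im,K,V=save("wrist","w5",None,1.25)
im,K,V=load("w5"); p=s["position"]; M=R.from_quat(s["tcp_rot"]).as_matrix(); print(M.round(3))
# mat/heatsinks from top0
im,K,V=load("top0")
g=cv2.cvtColor(im,cv2.COLOR_RGB2GRAY)
a=im[175:245,395:515,::-1]; cv2.imwrite("pics/m0.png",cv2.convertScaleAbs(cv2.resize(a,(780,455),interpolation=cv2.INTER_CUBIC),alpha=1.4))
E
```

```text
[0.55107776 0.18964421 0.24196912] [0.7304542  0.6829413  0.0043825  0.00293776] [0.55104059 0.22681122 0.05640973] 0.027569955738317966
[[ 0.067  0.998  0.01 ]
 [ 0.998 -0.067  0.002]
 [ 0.002  0.01  -1.   ]]
```

View pics/w5.png

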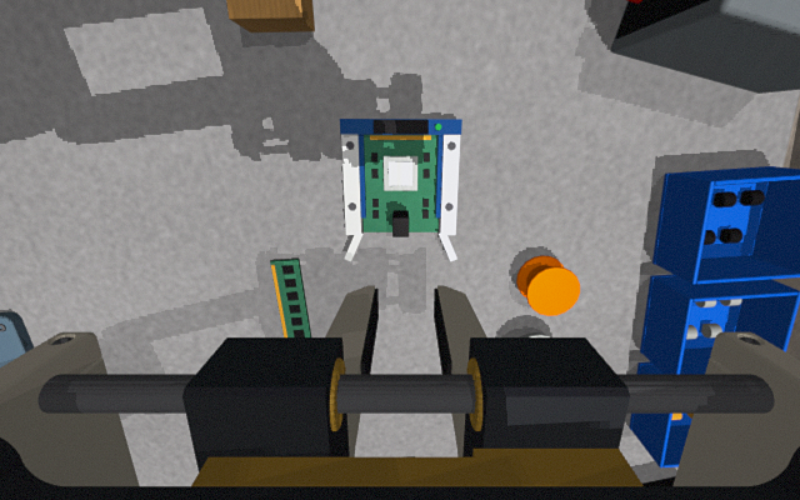

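Wrist view 5: the board is home in the fixture and undisturbed (front edge on the stop at (401,137), chip at (401,173), block at (401,222)). Next I'll go over to the mat, levelling the 0.6° tilt on the way.

move_arm(plan=[[[0, 0, 0, -3, 0, 0, 0.4], [0, 0, 0, -5.3, -0.34, 0, -1], [0, 0, 0, -5.9, -0.34, 0, -1], [0, 0, 0, -5.9, -0.34, 0, -1], [0, 0, 0, -5.9, -0.34, 0, -1], [0, 0, 0, -5.9, -0.34, 0, -1], [0, 0, 0, -5.9, -0.34, 0, -1], [0, 0, 0, -5.9, -0.34, 0, -1], [0, 0, 0, -5.9, -0.34, 0, -1], [0, 0, 0, -5.8, -0.7, 0, -1], [0.57, -0.11, 0, 0, 0, 0, -1], [0, 0, 0, 0, 0, 0, -1]]])

```text
time: 11.78
position: [0.4766, -0.3605, 0.2344]
tcp_rot: [0.731, 0.683, -0.004, -0.005]
ft_force: [-0.6, 0.2, -0.3]
opening: 0.0929
```

```bash
python3 - <<'E'
from h import *
s=get_state(); print(s["position"],s["tcp_rot"],s["ft_force"],s["joint_pos"].round(2)); M=R.from_quat(s["tcp_rot"]).as_matrix(); print(M.round(3))
im,K,V=load("w5"); print("chip",px2w(401/1.25,173.5/1.25,.011,K,V).round(4))
w=(im.min(2)>185);w[:120]=0;w[158:]=0;w[:,:305]=0;w[:,340:]=0
ys,xs=np.nonzero(w);print(len(xs),px2w(xs.mean()+.5,ys.mean()+.5,.011,K,V).round(4),(xs.min(),xs.max(),ys.min(),ys.max()))
save("wrist","w6",None,1.25)
E
```

```text
[ 0.47658978 -0.36054595  0.23440487] [ 0.7308282   0.68253385 -0.00377809 -0.00483833] [-0.64000801  0.24980083 -0.28753462] [-0.83  0.36  1.42 -0.01  1.37 -0.76]
[[ 0.068  0.998 -0.012]
 [ 0.998 -0.068  0.002]
 [ 0.001 -0.012 -1.   ]]
chip [0.5512 0.2293 0.011 ]
670 [0.5505 0.2287 0.011 ] (np.int64(307), np.int64(333), np.int64(125), np.int64(151))
```

View pics/w6.png

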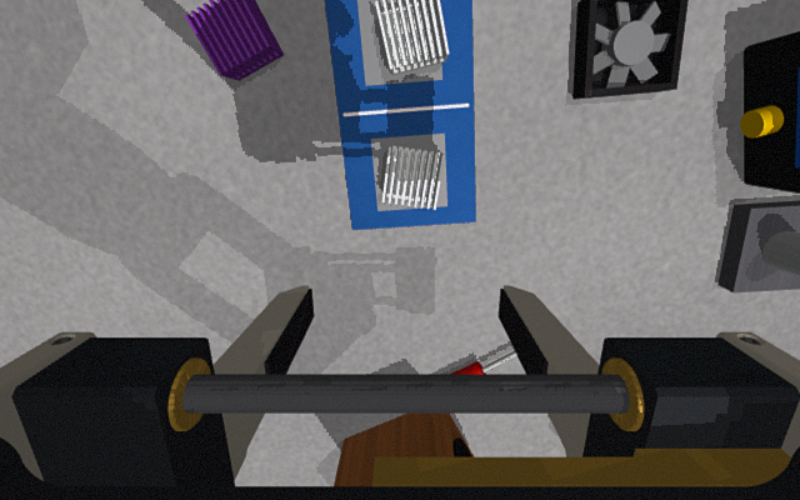

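Wrist view 6 (10 views used): the right heatsink is at (410,178) and the left one at (412,35), partly cut off. Both stand on their grey squares, slightly yawed. I'll shift forward for a full view of the left one and make one composite crop of both.

move_arm(plan=[[[-0.6, 0, 0, 3, 0, 0, -1], [0, 0, 0, 4, 0, 0, -1], [0, 0, 0, 0, 0, 0, -1], [0, 0, 0, 0, 0, 0, -1]]])

```text
time: 12.32
position: [0.4822, -0.2908, 0.2363]
tcp_rot: [0.73, 0.684, -0.001, 0.001]
ft_force: [-0.7, -0.1, 0.7]
opening: 0.0929
```

```bash
python3 - <<'E'
from h import *
s=get_state(); print(s["position"],s["tcp_rot"]); M=R.from_quat(s["tcp_rot"]).as_matrix(); print(M[:,2].round(4))
a,K,V=save("wrist","w7"); b,K6,V6=load("w6")
pl=w2px(np.array([.48,-.20,.03]),K,V); pr=w2px(np.array([.48,-.32,.03]),K6,V6); print(pl,pr)
def crop(im,c):
    x,y=int(c[0])-40,int(c[1])-50; x,y=max(x,0),max(y,0); print("org",x,y); return cv2.resize(im[y:y+100,x:x+80,::-1],None,fx=5,fy=5,interpolation=cv2.INTER_CUBIC)
cv2.imwrite("pics/lr.png",np.hstack([crop(a,pl),crop(b,pr)]))
E
```

```text
[ 0.48222492 -0.29078074  0.23627211] [ 7.29836342e-01  6.83620561e-01 -6.30803674e-04  1.20187417e-03]
[ 7.0e-04 -2.6e-03 -1.0e+00]
[317.26744958  94.7246773 ] [327.37528993 140.30970133]
org 277 44
org 287 90
```

View pics/lr.png

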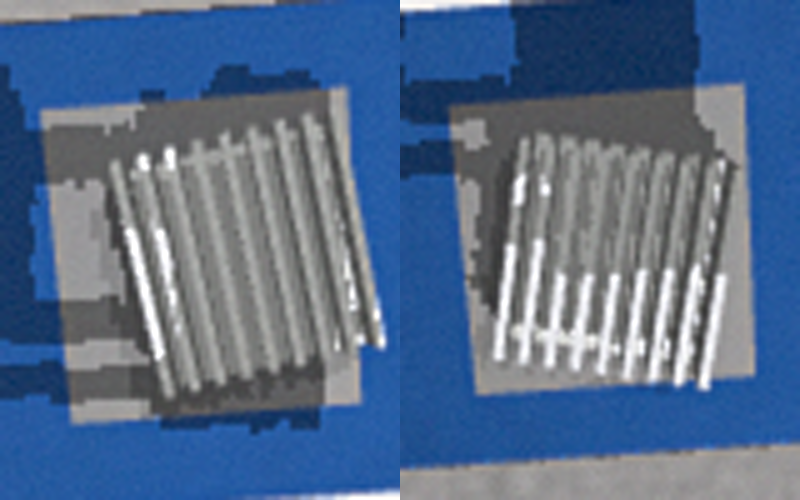

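```bash
python3 - <<'E'
from h import *
for nm,fn,org,P in [("L","w7",(277,44),[(115,163),(308,115),(379,345),(168,393)]),("R","w6",(287-80,90),[(522,140),(725,160),(706,388),(500,360)])]:
    im,K,V=load(fn)
    for z in (.042,.004):
        W=np.array([px2w(org[0]+u/5-.4+.4,org[1]+v/5,z,K,V)[:2] for u,v in P])*1000
        e=[W[(i+1)%4]-W[i] for i in range(4)]
        print(nm,z,W.round(1).tolist(),"c",W.mean(0).round(1),"len",[np.linalg.norm(x).round(1) for x in e],"ang",[np.degrees(np.arctan2(x[1],x[0])).round(1) for x in e])
im,K,V=load("w7"); 
G=[(40,110),(345,88),(360,403),(72,423)]
print("squareL",np.mean([px2w(277+u/5,44+v/5,.004,K,V)[:2] for u,v in G],0))
im,K,V=load("w6"); G=[(450,105),(743,85),(755,375),(478,395)]
print("squareR",np.mean([px2w(207+u/5,90+v/5,.004,K,V)[:2] for u,v in G],0))
E
```

```text
L 0.042 [[463.3, -180.8], [504.7, -174.1], [518.0, -221.9], [470.7, -229.1]] c [ 489.2 -201.5] len [np.float64(42.0), np.float64(49.6), np.float64(47.8), np.float64(48.9)] ang [np.float64(9.2), np.float64(-74.5), np.float64(-171.3), np.float64(98.8)]
L 0.004 [[460.5, -177.8], [506.7, -170.3], [521.4, -223.5], [468.8, -231.6]] c [ 489.3 -200.8] len [np.float64(46.8), np.float64(55.2), np.float64(53.2), np.float64(54.4)] ang [np.float64(9.2), np.float64(-74.5), np.float64(-171.3), np.float64(98.8)]
R 0.042 [[464.1, -293.0], [508.6, -300.3], [502.2, -351.4], [455.1, -341.7]] c [ 482.5 -321.6] len [np.float64(45.1), np.float64(51.5), np.float64(48.1), np.float64(49.6)] ang [np.float64(-9.3), np.float64(-97.2), np.float64(168.4), np.float64(79.4)]
R 0.004 [[461.9, -294.8], [511.4, -302.9], [504.2, -359.8], [451.8, -349.0]] c [ 482.3 -326.6] len [np.float64(50.2), np.float64(57.4), np.float64(53.5), np.float64(55.2)] ang [np.float64(-9.3), np.float64(-97.2), np.float64(168.4), np.float64(79.4)]
squareL [ 0.48003014 -0.20116051]
squareR [ 0.48093229 -0.32145591]
```

The composite shows both heatsinks on their squares. Left: corners at (115,163), (335,110), (379,345) and (168,393), giving a centre near (0.490, −0.201) with yaw about +9°. Right: centre near (0.4825, −0.3215) with yaw about −10°. The side lengths come to 45–50 mm, close to the given 50. Now to grasp the left one.

move_arm(plan=[[[0, 0, -6.3, 0, 0, 0, -1], [0, 0, -6.4, 0, 0, 0, -1], [0, 0, 0, 4.4, 1.1, 0, -1], [0, 0, 0, 4.35, 1.07, 2, -1], [0, 0, 0, 0, 0, 5, -1], [0, 0, 0, 0, 0, 4, -1], [0, 0, 0, 0, 0, 0, -1], [0, 0, 0, 0, 0, 0, -1]]])

```text
time: 13.38
position: [0.4907, -0.2033, 0.1271]
tcp_rot: [0.651, 0.759, -0.001, 0.002]
ft_force: [-0.0, -0.8, -0.1]
opening: 0.0928
```

```bash
python3 - <<'E'
from h import *
s=get_state(); print(s["position"],s["tcp_rot"],s["joint_pos"].round(2)); M=R.from_quat(s["tcp_rot"]).as_matrix(); print(M.round(4))
print(M.T@(np.array([.490,-.201,.036])-s["position"])*100,np.degrees(np.arctan2(M[1,1],M[0,1])))
save("wrist","w8")
E
```

```text
[ 0.49070523 -0.20327271  0.1270813 ] [ 6.50927896e-01  7.59137560e-01 -5.47457866e-04  1.65531794e-03] [-0.6   0.33  1.74 -0.    1.06 -0.75]
[[-0.1526  0.9883  0.0018]
 [ 0.9883  0.1526 -0.003 ]
 [-0.0032  0.0013 -1.    ]]
[ 0.26475093 -0.04707632  9.10726904] 8.776777346831413
```

move_arm(plan=[[[0, 0, 0, 0.22, -0.04, 3, -1], [0, 0, 0, 0, 0, 3, -1], [0, 0, 0, 0, 0, 2.1, -1], [0, 0, 0, 0, 0, 1, -1], [0, 0, 0, 0, 0, 0, 0.5], [0, 0, 0, 0, 0, 0, 0.5], [0, 0, 0, 0, 0, 0, 0.5], [0, 0, 0, 0, 0, 0, 0.5], [0, 0, 0, 0, 0, 0, 0.5]]], newtons=30)

```text
time: 14.55
position: [0.4895, -0.2004, 0.0352]
tcp_rot: [0.651, 0.759, -0.001, 0.001]
ft_force: [0.1, 0.8, 1.9]
opening: 0.0495
```

move_arm(plan=[[[0, 0, 0, 0, 0, -0.5, 0.5], [0, 0, 0, 0, 0, -1, 0.5], [0, 0, 0, 0, 0, -1.5, 0.5], [0, 0, 0, 0, 0, -1, 0.5], [0, 0, 0, 0, 0, 0, 0.5], [0, 0, 0, 0, 0, 0, 0.5], [0, 0, 0, 0, 0, 0, 0.5], [0, 0, 0, 0, 0, 0, 0.5]]])

```text
time: 15.55
position: [0.4889, -0.2, 0.0744]
tcp_rot: [0.651, 0.759, -0.001, 0.0]
ft_force: [0.1, -0.3, -3.7]
opening: 0.0497
```

```bash
python3 - <<'E'
from h import *
F=[]
for i in range(6): s=get_state(); F.append(s["ft_force"]); cam("wrist")
print(np.round(F,2),s["position"],s["tcp_rot"],s["opening"],s["joint_torque"].round(2))
save("side","s1",(260,230,420,350),5)
E
```

```text
[[ 0.12 -0.33 -3.74]
 [-0.41  0.61 -1.87]
 [-0.37  0.23 -2.9 ]
 [-0.47 -0.46 -2.91]
 [ 0.8   0.11 -4.05]
 [ 0.22 -0.23 -2.93]] [ 0.48912516 -0.20016209  0.07474717] [ 6.50669204e-01  7.59360705e-01 -6.36404869e-04  7.07903972e-04] 0.04970083270436126 [-0.000e+00 -4.670e+01 -2.293e+01  3.000e-02  6.000e-02 -0.000e+00]
```

The left heatsink reads about 3.1 N at 4 cm. Setting it back down.

move_arm(plan=[[[0, 0, 0, 0, 0, 1.2, 0.5], [0, 0, 0, 0, 0, 1.4, 0.5], [0, 0, 0, 0, 0, 0.8, 0.5], [0, 0, 0, 0, 0, 0.4, 0.5], [0, 0, 0, 0, 0, 0.15, 0.5], [0, 0, 0, 0, 0, 0, 0.5], [0, 0, 0, 0, 0, 0, 0.5]]])

```text
time: 16.77
position: [0.4895, -0.2004, 0.0356]
tcp_rot: [0.651, 0.759, -0.001, 0.001]
ft_force: [0.5, -0.2, -4.1]
opening: 0.05
```

move_arm(plan=[[[0, 0, 0, 0, 0, 0, -0.2], [0, 0, 0, 0, 0, 0, -0.6], [0, 0, 0, 0, 0, 0, -1], [0, 0, 0, 0, 0, 0, -1], [0, 0, 0, 0, 0, -3, -1], [0, 0, 0, 0, 0, -4, -1], [0, 0, 0, 0, 0, -5, -1], [0, 0, 0, 0, 0, 0, -1], [0, 0, 0, 0, 0, 0, -1]]])

```text
time: 17.9
position: [0.4888, -0.1998, 0.155]
tcp_rot: [0.651, 0.759, -0.001, 0.001]
ft_force: [-0.3, 0.1, -0.6]
opening: 0.093
```

```bash
python3 - <<'E'
from h import *
F=[]
for i in range(6): s=get_state(); F.append(s["ft_force"]); cam("wrist")
M=R.from_quat(s["tcp_rot"]).as_matrix()
print(np.mean(F,0).round(2),s["position"],M[:,2].round(4),np.degrees(np.arctan2(M[1,1],M[0,1])))
y=np.radians(-9.7); xd=np.array([-np.sin(y),np.cos(y),0]); yd=np.array([np.cos(y),np.sin(y),0]); d=(np.array([.4825,-.3215,.036])-s["position"])*100
print("after turn: dx,dy,dz",d@xd,d@yd,-d[2])
E
```

```text
[-0.09 -0.08 -0.31] [ 0.48846486 -0.19960394  0.154028  ] [-1.8e-03 -5.0e-04 -1.0e+00] 8.814898425313952
after turn: dx,dy,dz -12.115838224065266 1.4658606672218122 11.802799505143499
```

move_arm(plan=[[[0, 0, 6.2, 0, 0, 0, -1], [0, 0, 6.2, 0, 0, 0, -1], [0, 0, 6.1, 0, 0, 0, -1], [0, 0, 0, -4.1, 0.5, 0, -1], [0, 0, 0, -4.1, 0.5, 0, -1], [0, 0, 0, -3.9, 0.47, 0, -1], [0, 0, 0, 0, 0, 4, -1], [0, 0, 0, 0, 0, 0, -1], [0, 0, 0, 0, 0, 0, -1]]])

```text
time: 19.32
position: [0.4834, -0.3215, 0.116]
tcp_rot: [0.764, 0.645, -0.0, 0.001]
ft_force: [0.5, 0.1, 0.4]
opening: 0.0931
```

```bash
python3 - <<'E'
from h import *
s=get_state(); M=R.from_quat(s["tcp_rot"]).as_matrix(); print(s["position"],M[:,2].round(4),s["joint_pos"].round(2))
print(M.T@(np.array([.4825,-.3215,.036])-s["position"])*100,np.degrees(np.arctan2(M[1,1],M[0,1])))
E
```

```text
[ 0.4834315  -0.32152838  0.11595702] [ 1.0e-04 -1.6e-03 -1.0e+00] [-0.78  0.42  1.63 -0.    1.09 -0.61]
[-6.18661795e-04 -9.53072060e-02  7.99567731e+00] -9.65905822255344
```

move_arm(plan=[[[0, 0, 0, 0, -0.1, 3, -1], [0, 0, 0, 0, 0, 3, -1], [0, 0, 0, 0, 0, 1.5, -1], [0, 0, 0, 0, 0, 0.5, -1], [0, 0, 0, 0, 0, 0, 0.5], [0, 0, 0, 0, 0, 0, 0.5], [0, 0, 0, 0, 0, 0, 0.5], [0, 0, 0, 0, 0, 0, 0.5], [0, 0, 0, 0, 0, 0, 0.5]]])

```text
time: 20.45
position: [0.4824, -0.3219, 0.0358]
tcp_rot: [0.764, 0.645, -0.0, 0.001]
ft_force: [-0.8, 0.5, 0.9]
opening: 0.05
```

move_arm(plan=[[[0, 0, 0, 0, 0, -0.5, 0.5], [0, 0, 0, 0, 0, -1, 0.5], [0, 0, 0, 0, 0, -1.5, 0.5], [0, 0, 0, 0, 0, -1, 0.5], [0, 0, 0, 0, 0, 0, 0.5], [0, 0, 0, 0, 0, 0, 0.5], [0, 0, 0, 0, 0, 0, 0.5], [0, 0, 0, 0, 0, 0, 0.5]]])

```text
time: 21.45
position: [0.4821, -0.3216, 0.0751]
tcp_rot: [0.764, 0.645, -0.001, 0.0]
ft_force: [-0.2, -0.1, -2.3]
opening: 0.0499
```

```bash
python3 - <<'E'
from h import *
F=[]
for i in range(6): s=get_state(); F.append(s["ft_force"]); cam("wrist")
M=R.from_quat(s["tcp_rot"]).as_matrix()
print(np.mean(F,0).round(2),s["position"],M[:,2].round(4),s["opening"],s["joint_pos"].round(2))
E
```

```text
[ 0.02  0.   -1.57] [ 0.4822816  -0.32171857  0.07545903] [ 3.0e-04 -1.8e-03 -1.0e+00] 0.05017494897479816 [-0.78  0.47  1.67 -0.    1.   -0.61]
```

The right reads about 1.6 N against 3.1 N for the left. The 150 g difference means the left is the heavier one. I'm putting the right one back where it stood.

move_arm(plan=[[[0, 0, 0, 0, 0, 1.2, 0.5], [0, 0, 0, 0, 0, 1.4, 0.5], [0, 0, 0, 0, 0, 0.8, 0.5], [0, 0, 0, 0, 0, 0.4, 0.5], [0, 0, 0, 0, 0, 0.2, 0.5], [0, 0, 0, 0, 0, 0, 0.5], [0, 0, 0, 0, 0, 0, 0.5]]])

```text
time: 22.62
position: [0.4826, -0.3221, 0.0358]
tcp_rot: [0.764, 0.645, -0.0, 0.001]
ft_force: [0.5, -0.5, -0.8]
opening: 0.0499
```

move_arm(plan=[[[0, 0, 0, 0, 0, 0, -0.2], [0, 0, 0, 0, 0, 0, -0.6], [0, 0, 0, 0, 0, 0, -1], [0, 0, 0, 0, 0, 0, -1], [0, 0, 0, 0, 0, -3, -1], [0, 0, 0, 0, 0, -4, -1], [0, 0, 0, 0, 0, -5, -1], [0, 0, 0, 0, 0, 0, -1], [0, 0, 0, 0, 0, 0, -1]]])

```text
time: 23.75
position: [0.482, -0.3213, 0.1552]
tcp_rot: [0.764, 0.645, -0.001, 0.001]
ft_force: [-1.1, -0.2, -0.2]
opening: 0.0929
```

move_arm(plan=[[[0, 0, 0, 4.1, -0.5, 0, -1], [0, 0, 0, 4.1, -0.5, 0, -1], [0, 0, 0, 3.9, -0.4, 0, -1], [0, 0, -6.2, 0, 0, 0, -1], [0, 0, -6.2, 0, 0, 0, -1], [0, 0, -6.1, 0, 0, 0, -1], [0, 0, 0, 0, 0, 4, -1], [0, 0, 0, 0, 0, 0, -1], [0, 0, 0, 0, 0, 0, -1]]])

```text
time: 24.88
position: [0.4886, -0.1999, 0.1151]
tcp_rot: [0.651, 0.759, -0.001, -0.0]
ft_force: [-0.2, -0.1, -0.4]
opening: 0.093
```

```bash
python3 - <<'E'
from h import *
s=get_state(); M=R.from_quat(s["tcp_rot"]).as_matrix(); print(s["position"],M[:,2].round(4),s["joint_pos"].round(2))
print(M.T@(np.array([.4895,-.2004,.0355])-s["position"])*100,np.degrees(np.arctan2(M[1,1],M[0,1])))
E
```

```text
[ 0.48855262 -0.19986298  0.11507418] [-0.001 -0.001 -1.   ] [-0.6   0.34  1.76 -0.    1.04 -0.75]
[-0.06101073  0.09448562  7.95736863] 8.80648151022012
```

move_arm(plan=[[[0, 0, 0, -0.06, 0.08, 3, -1], [0, 0, 0, 0, 0, 3, -1], [0, 0, 0, 0, 0, 1.5, -1], [0, 0, 0, 0, 0, 0.45, -1], [0, 0, 0, 0, 0, 0, 0.5], [0, 0, 0, 0, 0, 0, 0.5], [0, 0, 0, 0, 0, 0, 0.5], [0, 0, 0, 0, 0, 0, 0.5], [0, 0, 0, 0, 0, 0, 0.5]]], newtons=40)

```text
time: 26.0
position: [0.4898, -0.2007, 0.0361]
tcp_rot: [0.651, 0.759, -0.001, 0.001]
ft_force: [0.1, 0.2, 0.4]
opening: 0.0498
```

move_arm(plan=[[[0, 0, 0, 0, 0, -1, 0.5], [0, 0, 0, 0, 0, -2, 0.5], [0, 0, 0, 0, 0, -4, 0.5], [0, 0, 0, 0, 0, -4, 0.5], [0, 0, 0, 0, 0, -2, 0.5], [0, 0, 3.1, 0, 0, 0, 0.5], [0, 0, 3.2, 0, 0, 0, 0.5], [0, 0, 3.2, 0, 0, 0, 0.5], [0, 0, 3.2, 0, 0, 0, 0.5], [0, 0, 0, 0, 0, 0, 0.5]]])

```text
time: 27.25
position: [0.4893, -0.2001, 0.1659]
tcp_rot: [0.73, 0.683, -0.001, 0.0]
ft_force: [-0.2, 0.2, -2.9]
opening: 0.0496
```

move_arm(plan=[[[0, 0, 0, 2, 0.2, 0, 0.5], [0, 0, 0, 4, 0.3, 0, 0.5], [0, 0, 0, 5, 0.3, 0, 0.5], [0, 0, 0, 5, 0.4, 0, 0.5], [0, 0, 0, 5, 0.4, 0, 0.5], [0, 0, 0, 5, 0.4, 0, 0.5], [0, 0, 0, 5, 0.4, 0, 0.5], [0, 0, 0, 5, 0.4, 0, 0.5], [0, 0, 0, 4, 0.3, 0, 0.5], [0, 0, 0, 2, 0.1, 0, 0.5], [0, 0, 0, 0, 0, 0, 0.5], [0, 0, 0, 0, 0, 0, 0.5]]])

```text
time: 28.75
position: [0.5497, 0.2157, 0.1649]
tcp_rot: [0.731, 0.683, -0.001, 0.001]
ft_force: [-0.2, -0.4, -3.9]
opening: 0.0496
```

```bash
python3 - <<'E'
from h import *
s=get_state(); M=R.from_quat(s["tcp_rot"]).as_matrix(); print(s["position"],M.round(4),s["joint_pos"].round(2),s["ft_force"],s["opening"])
print(M.T@(np.array([.5508,.2297,.086])-s["position"])*100,np.degrees(np.arctan2(M[1,1],M[0,1])))
E
```

```text
[0.54967968 0.21567241 0.164865  ] [[ 6.770e-02  9.977e-01 -4.000e-04]
 [ 9.977e-01 -6.770e-02 -2.800e-03]
 [-2.800e-03 -2.000e-04 -1.000e+00]] [ 0.19  0.39  1.54 -0.    1.21  0.26] [-0.16105307 -0.36973726 -3.91234687] 0.049588967400846944
[1.42907604 0.01831736 7.88254853] -3.8831288594915967
```

move_arm(plan=[[[0, 0, 0, 0.7, 0, 1, 0.5], [0, 0, 0, 0.7, 0, 2.5, 0.5], [0, 0, 0, 0, 0, 2.5, 0.5], [0, 0, 0, 0, 0, 1.2, 0.5], [0, 0, 0, 0, 0, 0.65, 0.5], [0, 0, 0, 0, 0, 0, 0.5], [0, 0, 0, 0, 0, 0, 0.5], [0, 0, 0, 0, 0, 0, 0.5], [0, 0, 0, 0, 0, 0, 0.5]]])

```text
time: 29.88
position: [0.5513, 0.2304, 0.087]
tcp_rot: [0.731, 0.683, -0.0, 0.001]
ft_force: [0.6, 0.2, -4.5]
opening: 0.0498
```

```bash
python3 - <<'E'
from h import *
s=get_state(); M=R.from_quat(s["tcp_rot"]).as_matrix(); print(s["position"],M[:,2].round(4),s["ft_force"],s["opening"])
a,_,_=save("wrist","w9"); b,K,V=save("side","s9"); c,Kt,Vt=save("top","t9")
x=cv2.resize(a[60:280,180:460,::-1],(400,314)); y=cv2.resize(b[140:340,200:420,::-1],(400,364))
z=cv2.resize(c[170:250,390:520,::-1],(400,246))
cv2.imwrite("pics/fin.png",np.hstack([np.vstack([x,z]),np.vstack([y,np.zeros((196,400,3),np.uint8)])]))
E
```

```text
[0.55128522 0.23037878 0.08701234] [ 0.0012 -0.0018 -1.    ] [ 0.64662299  0.24913526 -4.46385354] 0.04980558709901065
```

View pics/fin.png

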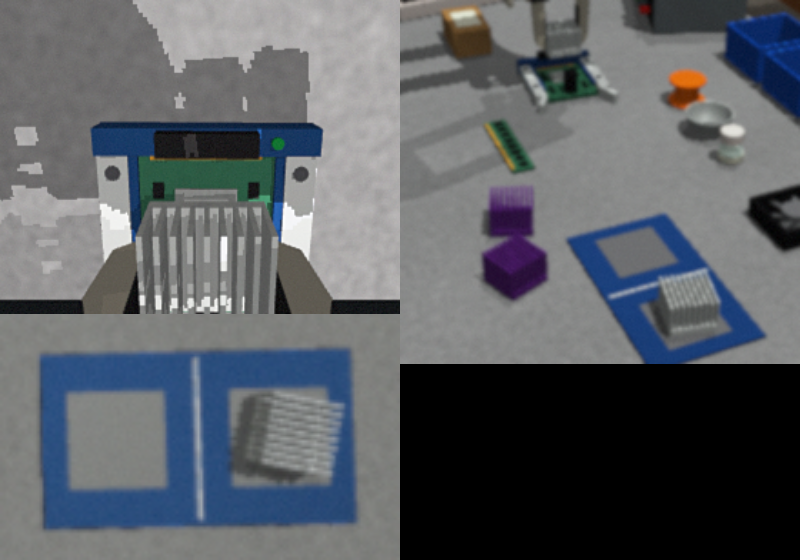

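The final composite shows:
- The board is home against the stop.
- The heatsink is held level and centred over the chip, well clear of the board and fixture.
- The lighter heatsink stands on the right square and the left square is empty.
- The bystanders are untouched.

Handing in.

```bash
python3 -c "
from cell import *
job_done(); s=get_state(); print(s['time'],s['opening'])"
```

```text
the job is handed in; nothing more can be done
the job is handed in; nothing more can be done
```

The job is handed in, at about 30 s of the 72 s allowed. I saw no sign of failure, but the job reports no verdict.

- **Board:** I gripped it by the block and slid it along the table into the slot. At the stop, motion stalled while the push rose from about 20 N to 30 N, and the wrist picture shows the front edge against the stop bar.
- **Weighing:** I lifted each heatsink 4 cm. The left read about 3.1 N and the right about 1.6 N, averaged over noise of up to about 1 N either way. The left is therefore the copper-cored one, by about 150 g. I set each down at the same coordinates it was picked up from; the left one dropped up to about half a millimetre on release.
- **Final hold:** the left heatsink is held level to about 0.1°. It is centred within about 1–2 mm of the measured chip position. Its underside is about 4.4 cm and its centre about 6.3 cm above the chip, because "5 cm above" could mean either.
- **Last checks:** in the last pictures the lighter heatsink stands on the right square, and nothing else visible has moved. One disagreement: the last single force reading was 4.5 N downward, against 3.1 N when I weighed it. I put this down to sensor noise, because the hold height is well clear of everything and the pictures show no contact.

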